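Put a stray dye tin back and refill two spring-fed trays

ROBOT

A 6-joint arm with a two-finger parallel gripper is mounted at the origin on the work surface. World frame = base frame: x ahead of the robot, y to its left, z up, the work surface at z = 0. Lengths are in m, angles in rad, forces in N, time in s.
With the tool pointing down it reaches from about 0.35 to 0.775 m from the base axis. Payload 7.3 kg.
Tool frame: the origin (TCP) lies on the centre line of the jaws, within the pads' length; the fingertips stand tip_reach ahead of it and the grasp point (between the pads) lies 6 mm ahead of it (tip_reach is the distance from the TCP to the fingertips, in m); x points along the fingers, y is the direction in which the jaws open and shut, and the axes are right-handed (so a half turn about x gives the same grasp; the last joint's range is limited). The gripper opens to 92 mm and grips with 3 to 60 N. Pads are 19 mm wide; open, the fingers measure 130 mm over their backs; the gripper's body (75 mm by 190 mm) begins 47 mm behind the grasp point.
Start: joints at [1.119, 0.342, 1.524, -0, 1.275, -0.146], TCP at [0.158, 0.501, 0.252] pointing down, gripper open.
Joint ranges: [-2.53, 2.53], [-0.77, 2.02], [0.04, 2.7], [-1, 4.14], [0.28, 2.66], [-3.11, 3.11]. Speed limits (rad/s): [2.57, 2.57, 3.14, 3.14, 3.14, 3.14].

INTERFACE

Orientations are given as [roll, pitch, yaw] about the fixed x, y, z axes, in that order (R = Rz(yaw) Ry(pitch) Rx(roll)).
In Python, from cell import observe, read_camera, get_calibration, hand_in, tip_reach gives the robot as it stands. The module is installed in compiled form; this text tells all that it offers.
- The arm moves only by the shell command python3 -m crank 'ROWS' [FORCE]. ROWS is JSON, a list of rows, each an object of numbers: "fingers": the opening, from -1 (shut) to 1 (fully open); "tx", "ty", "tz": the shift along the tool's x, y, z in units of 40 mm (1.0 is 40 mm); "roll": the turn about the tool's x in units of 10 degrees (1.0 is 10 degrees). In form: [{"fingers": .., "tx": .., "ty": .., "tz": .., "roll": ..}, ...]. A call has exactly 8 rows; each row is the pose to reach, as a shift and turn from the pose commanded when the call began, along the tool's axes at that moment; what a row does not reach only later rows make up. A row lasts 1/8 s, in which the tool goes at most 62.5 mm and 10.7 degrees, less where a joint would pass 70% of its speed; a pose out of reach is approached as far as the arm can. A call with a gripper value outside its range is refused whole. The fingers move at their own pace and stop on an object; FORCE is the grip in N (left out, the last holds). Time passes only in rows, so rows that repeat a pose let the fingers close, or fill a call up. It gives the time, the measured TCP pose, the force and the opening at its end, in the units of the state.
- observe(): the state, without advancing time (a new reading comes with each control period).
- read_camera(name): name is "scene" or "side" or "wrist"; returns (picture, depth): 400x640x3 uint8, red, green, blue; 400x640 float32, m along the optical axis (not along the pixel's ray), 0 where there is no reading.
- get_calibration(name): a dict with "vertical_fov" (degrees; the focal length in pixels is half the picture's height over the tangent of half this angle, whatever the lens; pixels are square), "cx", "cy" (the principal point, pixels), "pose" (4x4, takes a point from camera to world coordinates); the wrist camera has in their place "T_tool_cam" (4x4, takes a point from camera to tool coordinates, whose origin is the TCP and whose axes are the tool frame's). Camera axes: x right, y down, z forward; pixel columns grow to the right and rows downward; lengths in m; the calibration is good to about 2 mm. The wrist camera is an equidistant fisheye: a pixel r from the principal point sees the ray r / f radians off the axis. A picture is of the moment at which its call begins: read the wrist's pose just before it. get_calibration takes no time and is no camera call.
- hand_in(): hands the job in, once; it reports no verdict.
The state is a dict: "time": time; "qpos": joint angles; "qvel": joint speeds; "joint_efforts": joint torques, N m; "tool_pos": TCP position; "tool_rot": TCP orientation; "contact_force": force on the tool from outside, world axes, zero at the start; "torque": the same for the moment, N m; "opening": finger opening in m.
Only numpy, scipy, OpenCV 4.12 (cv2) and the standard library are available. Lean on these libraries where they do the work, as an engineer would, in place of code of your own. Each camera call takes 0.05 s, during which the arm holds its last target. There are 200 camera calls.

TASK

A black dye tin has been put by mistake at the front of the spring-fed tray with the brown tags: lift it out and load it into the tray with the black tags, and load the loose brown tin from the bench into the brown tray. A tin goes in by pushing the row back against its spring and letting the tin down behind the front lip; in the end each tray must hold three tins of its own colour, all standing fully down on the tray floor in one straight row, broad side to the front, closed up by the spring. Keep all the tins upright throughout, and leave the mallet, the knife and the brush jar where they are.

Things in the scene. Friction and masses are not known exactly. Their poses are not given: they have to be found in the camera images.
- stray_black (a point): BLACK oblong screw-cap tin, body 32 mm thick (its x), 50 mm wide (its y), 100 mm tall, about 0.2 kg, with a white cap (18 mm across, 11 mm high) on the middle of its top. Point: centre of the body, 50 mm above its underside; z up. At the start it is the front tin of the brown tray, by mistake
- loose_brown (a point): BROWN oblong screw-cap tin, body 32 mm thick (its x), 50 mm wide (its y), 100 mm tall, about 0.2 kg, with a white cap (18 mm across, 11 mm high) on the middle of its top. Point: centre of the body, 50 mm above its underside; z up. At the start it stands on the bench beside the trays
- brown_1 (a point): BROWN oblong screw-cap tin, body 32 mm thick (its x), 50 mm wide (its y), 100 mm tall, about 0.2 kg, with a white cap (18 mm across, 11 mm high) on the middle of its top. Point: centre of the body, 50 mm above its underside; z up. Second in the brown tray at the start, behind the stray black one
- brown_2 (a point): BROWN oblong screw-cap tin, body 32 mm thick (its x), 50 mm wide (its y), 100 mm tall, about 0.2 kg, with a white cap (18 mm across, 11 mm high) on the middle of its top. Point: centre of the body, 50 mm above its underside; z up. Third in the brown tray at the start
- black_1 (a point): BLACK oblong screw-cap tin, body 32 mm thick (its x), 50 mm wide (its y), 100 mm tall, about 0.2 kg, with a white cap (18 mm across, 11 mm high) on the middle of its top. Point: centre of the body, 50 mm above its underside; z up. Front tin of the black tray at the start
- black_2 (a point): BLACK oblong screw-cap tin, body 32 mm thick (its x), 50 mm wide (its y), 100 mm tall, about 0.2 kg, with a white cap (18 mm across, 11 mm high) on the middle of its top. Point: centre of the body, 50 mm above its underside; z up. Second in the black tray at the start
- tray_brown: spring-fed tray for brown tins, brown tags on its front rail and back end; fixed. Origin: on the bench, mid-width, at the inner face of the front lip; x runs along the lane away from the lip (roughly away from the robot), y across, z up. Lane floor 10 mm above the bench; side walls 3 mm thick, 57 mm apart inside, tops 50 mm above the bench, 236 mm long. Lift out its front tin and the rest move up.
- tray_black: spring-fed tray for black tins, black tags on its front rail and back end; fixed. Origin: on the bench, mid-width, at the inner face of the front lip; x runs along the lane away from the lip (roughly away from the robot), y across, z up. Lane floor 10 mm above the bench; side walls 3 mm thick, 57 mm apart inside, tops 50 mm above the bench, 236 mm long. Holds two black tins at the start.
- lip_brown (a point): middle of the top edge of the brown tray's front lip, at its inner face: a clear strip 4 mm thick with a white edge, its top 34 mm above the bench (24 mm above the lane floor). A sloping tag rail in front of it reaches 25 mm out and no higher than the lip. Axes as the tray's
- lip_black (a point): middle of the top edge of the black tray's front lip, at its inner face: a clear strip 4 mm thick with a white edge, its top 34 mm above the bench (24 mm above the lane floor). A sloping tag rail in front of it reaches 25 mm out and no higher than the lip. Axes as the tray's
- place_brown (a point): front place of the brown tray: where the centre of a tin's body is when it stands on the lane floor against the lip, 16 mm behind the lip, 60 mm above the bench. Axes as the tray's. Tins stand with their 50 mm width across the lane, either broad face to the front, the next ones 32 mm and 64 mm farther along x
- place_black (a point): front place of the black tray: where the centre of a tin's body is when it stands on the lane floor against the lip, 16 mm behind the lip, 60 mm above the bench. Axes as the tray's. Tins stand with their 50 mm width across the lane, either broad face to the front, the next ones 32 mm and 64 mm farther along x
- pusher_brown (a joint): distance in m (0 to 0.165) from the lip's inner face to the white pusher paddle behind the brown tray's tins; 0.032 per tin in the lane, 0.096 at the start. The paddle is 52 mm wide and reaches from 12 to 78 mm above the bench. Its spring presses the tins to the lip with about 3 N all along; a brake slows it (35 N per m/s)
- pusher_black (a joint): distance in m (0 to 0.165) from the lip's inner face to the white pusher paddle behind the black tray's tins; 0.032 per tin in the lane, 0.064 at the start. The paddle is 52 mm wide and reaches from 12 to 78 mm above the bench. Its spring presses the tins to the lip with about 3 N all along; a brake slows it (35 N per m/s)
- mallet_head (a point): bystander: carver's mallet lying on the bench, brown head 75 x 58 x 58 mm, black handle 200 mm; the point is the head's centre
- knife_mid (a point): bystander: carving knife lying on the bench, dark handle, brass ferrule, 150 mm long; the point is its middle
- jar_mid (a point): bystander: glass jar of brushes, 72 mm across, 85 mm tall, brushes to about 185 mm; the point is on its axis, 45 mm up
Mind the look-alikes: they are no part of the job. What is shaped like the part that bears loose_brown but blue or purple is not meant.

How it is judged:
At the end, for the whole second after the job is handed in: Three brown tins in the brown tray, three black in the black: centres 8-92 mm behind the lip, within 12 mm of mid-lane, 55-66 mm above the bench; upright within 0.10 rad, square within 0.2 rad; pushers at rest at 90-102 mm. Order within a colour is free (x of loose_brown in the frame of tray_brown between 0.008 and 0.092 m and y of loose_brown in the frame of tray_brown between -0.012 and 0.012 m and z of loose_brown in the frame of tray_brown between 0.055 and 0.066 m and angle between each of loose_brown, brown_1, brown_2, stray_black, black_1, black_2's own z axis and vertical below 0.1 rad and angle between the x axis of each of loose_brown, brown_1, brown_2 and the x axis of tray_brown, either way round below 0.2 rad and x of brown_1 in the frame of tray_brown between 0.008 and 0.092 m and y of brown_1 in the frame of tray_brown between -0.012 and 0.012 m and z of brown_1 in the frame of tray_brown between 0.055 and 0.066 m and x of brown_2 in the frame of tray_brown between 0.008 and 0.092 m and y of brown_2 in the frame of tray_brown between -0.012 and 0.012 m and z of brown_2 in the frame of tray_brown between 0.055 and 0.066 m and x of stray_black in the frame of tray_black between 0.008 and 0.092 m and y of stray_black in the frame of tray_black between -0.012 and 0.012 m and z of stray_black in the frame of tray_black between 0.055 and 0.066 m and angle between the x axis of each of stray_black, black_1, black_2 and the x axis of tray_black, either way round below 0.2 rad and x of black_1 in the frame of tray_black between 0.008 and 0.092 m and y of black_1 in the frame of tray_black between -0.012 and 0.012 m and z of black_1 in the frame of tray_black between 0.055 and 0.066 m and x of black_2 in the frame of tray_black between 0.008 and 0.092 m and y of black_2 in the frame of tray_black between -0.012 and 0.012 m and z of black_2 in the frame of tray_black between 0.055 and 0.066 m and value of joint pusher_brown between 0.09 and 0.102 m and velocity of joint pusher_brown between -0.005 and 0.005 m/s and value of joint pusher_black between 0.09 and 0.102 m and velocity of joint pusher_black between -0.005 and 0.005 m/s); the robot touches nothing.
It fails at once if a tin is tipped (leans more than 0.6 rad) (angle between any of loose_brown, brown_1, brown_2, stray_black, black_1, black_2's own z axis and vertical above 0.6 rad).
It fails at once if the mallet, the knife or the brush jar is shifted by more than 25 mm (distance of any of mallet_head, knife_mid, jar_mid from where it was at the start of the episode above 0.025 m).
It also fails if it takes over 67 s, if anything falls off the work surface, if the arm or the gripper's body presses on something with over 40 N, if the wrist force passes 120 N, or if a joint passes its speed limit or range.

## Working session

There is one attempt and no reset: what is moved stays moved. The work goes in short steps, Python scripts to look and compute and a shell command to move; the robot and the scene stay as the last step left them, time stands still between calls to the robot, and variables do not carry over. Pictures are saved under pics/ and viewed, about 8 in all and at most 12, crops included, and the job is handed in when it is done.

```bash
mkdir -p pics; ls; python3 - <<'E'
from cell import *
import cv2,numpy as np
np.set_printoptions(precision=4,suppress=True)
print(observe(),tip_reach)
for n in("scene","side","wrist"):
    p,d=read_camera(n);cv2.imwrite(f"pics/{n}0.png",p[:,:,::-1]);np.savez(f"{n}0.npz",p=p,d=d);print(n,get_calibration(n),(d>0).mean())
E
```

```text
pics
{'time': 0.0, 'qpos': array([ 1.119 ,  0.3427,  1.525 ,  0.    ,  1.2754, -0.146 ]), 'qvel': array([ 0.0007,  0.0005,  0.0009, -0.0011, -0.0008, -0.0015]), 'joint_efforts': array([ -0.0006, -43.1241, -24.4225,   0.0718,   0.0558,  -0.0001]), 'tool_pos': array([0.1579, 0.5003, 0.251 ]), 'tool_rot': array([-1.7207,  1.5692, -2.0265]), 'contact_force': array([ 0.0337,  0.0785, -0.9611]), 'torque': array([ 0.0168, -0.0023,  0.0508]), 'opening': 0.09174781094677578} 0.025
scene {'vertical_fov': 44.814483190386255, 'cx': 319.44342024880575, 'cy': 210.36191950386183, 'pose': array([[ 0.179 ,  0.668 , -0.7224,  1.4021],
       [ 0.9837, -0.1102,  0.1418, -0.169 ],
       [ 0.0151, -0.736 , -0.6768,  0.8921],
       [ 0.    ,  0.    ,  0.    ,  1.    ]])} 0.995765625
side {'vertical_fov': 42.250089042817656, 'cx': 309.7663790597885, 'cy': 207.60601440066705, 'pose': array([[-0.9992, -0.0285,  0.0283,  0.4563],
       [-0.0402,  0.7361, -0.6757,  0.7934],
       [-0.0016, -0.6763, -0.7366,  0.9299],
       [ 0.    ,  0.    ,  0.    ,  1.    ]])} 0.99592578125
wrist {'vertical_fov': 65.70646984690485, 'cx': 316.6448134857584, 'cy': 197.53256916449476, 'T_tool_cam': array([[-0.0016, -0.2498,  0.9683, -0.1337],
       [ 1.    ,  0.0005,  0.0018, -0.0003],
       [-0.001 ,  0.9683,  0.2498, -0.0682],
       [ 0.    ,  0.    ,  0.    ,  1.    ]])} 0.94126171875
```

View pics/scene0.png

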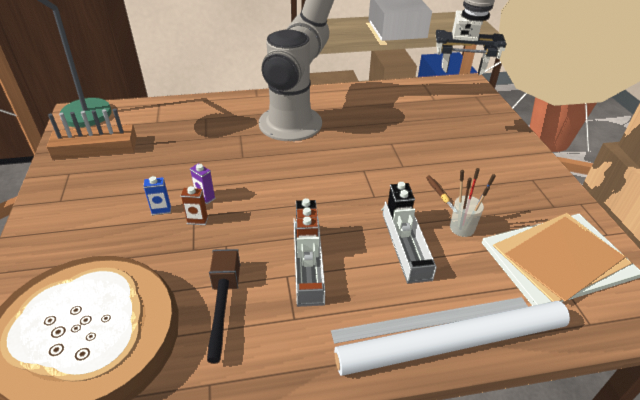

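View pics/side0.png

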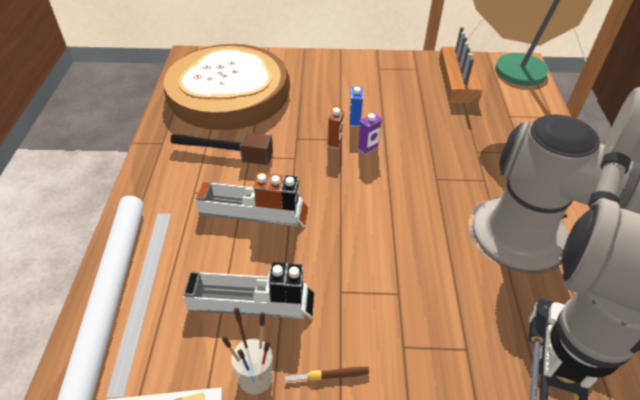

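The brown loose tin is the brown one at scene (194,205) / side (336,127). The blue one at (157,195) and the purple one at (203,183) are look-alikes. The brown tray is at scene (308,260) with the stray black tin in front, and the black tray is at (410,235). Next I'll measure with the depth point cloud.

```bash
cat > h.py <<'E'
import numpy as np,cv2
from cell import *
from scipy.spatial.transform import Rotation as R
np.set_printoptions(precision=4,suppress=True)
def cloud(n,p,d):
    c=get_calibration(n);h,w=d.shape;f=h/2/np.tan(np.radians(c['vertical_fov'])/2)
    v,u=np.mgrid[:h,:w];x=(u-c['cx'])/f;y=(v-c['cy'])/f
    P=np.stack([x*d,y*d,d],-1)
    T=c['pose'];return P@T[:3,:3].T+T[:3,3]
def tool():
    s=observe();r=s['tool_rot'];return s['tool_pos'],R.from_euler('xyz',r).as_matrix(),s
E
python3 - <<'E'
from h import *
out=[]
for n in("scene","side"):
    z=np.load(n+"0.npz");p,d=z['p'],z['d'];P=cloud(n,p,d)
    m=(d>0)&(P[...,0]>.2)&(P[...,0]<.95)&(abs(P[...,1])<.5)
    b=m&(abs(P[...,2])<.01);print(n,"bench z",np.median(P[b][:,2]))
    # cap tops
    hs=cv2.cvtColor(p,cv2.COLOR_RGB2HSV)
    cap=m&(P[...,2]>.104)&(P[...,2]<.13)&(hs[...,1]<60)&(hs[...,2]>130)
    k,l,st,ce=cv2.connectedComponentsWithStats(cap.astype(np.uint8))
    for i in range(1,k):
        if st[i,4]>10:
            q=P[l==i];t=q[q[:,2]>q[:,2].max()-.006]
            print("cap",ce[i],st[i,4],t.mean(0))
    img=np.zeros((450,640,3),np.uint8)
    X=((P[...,0]-.3)*1000).astype(int);Y=((P[...,1]+.4)*1000).astype(int)
    g=m&(P[...,2]>.005)
    # tray walls
    w=m&(P[...,2]>.040)&(P[...,2]<.054)
    k,l,st,ce=cv2.connectedComponentsWithStats(cv2.dilate(w.astype(np.uint8),np.ones((3,3))))
    l=l*w
    for i in range(1,k):
        if st[i,4]>60:
            q=P[l==i];r=cv2.minAreaRect(q[:,:2].astype(np.float32)*1000);print("wall",ce[i],st[i,4],r)
    # tops of bodies
    w=m&(P[...,2]>.093)&(P[...,2]<.114)
    k,l,st,ce=cv2.connectedComponentsWithStats(w.astype(np.uint8))
    for i in range(1,k):
        if st[i,4]>30:
            q=P[l==i];r=cv2.minAreaRect(q[:,:2].astype(np.float32)*1000);print("top",ce[i],st[i,4],r,np.median(p[l==i],0))
    order=np.argsort(P[...,2],None)
    xs=((P[...,0].ravel()-.35)*1250).astype(int);ys=((P[...,1].ravel()+.35)*1250).astype(int)
    H=np.zeros((600,800,3),np.uint8)
    for j in order:
        if 0<=xs[j]<598 and 0<=ys[j]<798 and d.ravel()[j]>0: H[xs[j]:xs[j]+3,ys[j]:ys[j]+3]=p.reshape(-1,3)[j]
    out.append(H)
a=np.vstack([cv2.resize(o,(400,300)) for o in out]);
cv2.imwrite("pics/top0.png",np.vstack([o[0:300] for o in out])[:,:,::-1])
s=np.load("scene0.npz")['p'];cv2.imwrite("pics/crop0.png",cv2.resize(s[140:290,130:450],None,fx=2.5,fy=2.5,interpolation=cv2.INTER_CUBIC)[:,:,::-1])
E
```

```text
scene bench z -0.0010652006863357544
cap [199.0857 166.5429] 35 [ 0.3464 -0.2867  0.1093]
cap [152.1667 178.9667] 30 [ 0.3805 -0.4037  0.1092]
cap [402.24 189.43] 100 [0.5307 0.2116 0.1196]
cap [190.6765 189.1471] 34 [ 0.4369 -0.307   0.1096]
cap [305.8611 206.8056] 108 [ 0.5562 -0.035   0.1198]
cap [306.3966 220.3966] 58 [ 0.6027 -0.0414  0.1191]
wall [203.1503 186.9216] 153 ((357.7505798339844, -289.4389343261719), (53.03799057006836, 26.301616668701172), 74.27269744873047)
wall [158.3684 199.731 ] 171 ((388.5262145996094, -398.55145263671875), (25.298498153686523, 54.872135162353516), 25.96493148803711)
wall [410.1261 239.924 ] 1158 ((615.6883544921875, 210.13858032226562), (65.46883392333984, 238.54457092285156), 87.87992858886719)
wall [195.7622 210.0488] 164 ((447.95794677734375, -305.5764465332031), (23.934429168701172, 53.91997146606445), 9.505086898803711)
wall [464.3088 221.0441] 204 ((597.5117797851562, 365.0299377441406), (67.6656723022461, 31.77079200744629), 62.80916976928711)
wall [308.3405 262.1876] 1066 ((640.05615234375, -45.01732635498047), (63.06660461425781, 237.
[... 2919 characters left out ...]
40625, -398.19732666015625), (56.67546844482422, 30.55022621154785), 88.74018096923828) [128.  149.5 213. ]
top [335.5    113.9881] 168 ((434.2408752441406, -305.06182861328125), (55.80970001220703, 32.16982650756836), 74.43107604980469) [182.  128.5 102.5]
top [370.3297 119.773 ] 185 ((343.6033630371094, -283.7864990234375), (52.288021087646484, 32.493125915527344), 39.839942932128906) [161. 105. 182.]
top [275.4387 185.2744] 718 ((569.3749389648438, -34.92666244506836), (55.22001647949219, 97.02393341064453), 82.77545928955078) [130.  100.5  77. ]
top [285.2997 276.6818] 704 ((528.5850830078125, 214.7892608642578), (52.44179153442383, 64.21910858154297), 87.72914123535156) [79.  75.  72.5]
```

View pics/crop0.png

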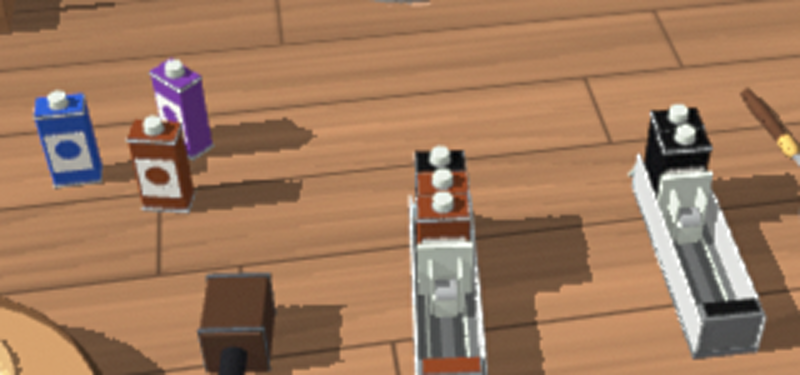

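View pics/top0.png

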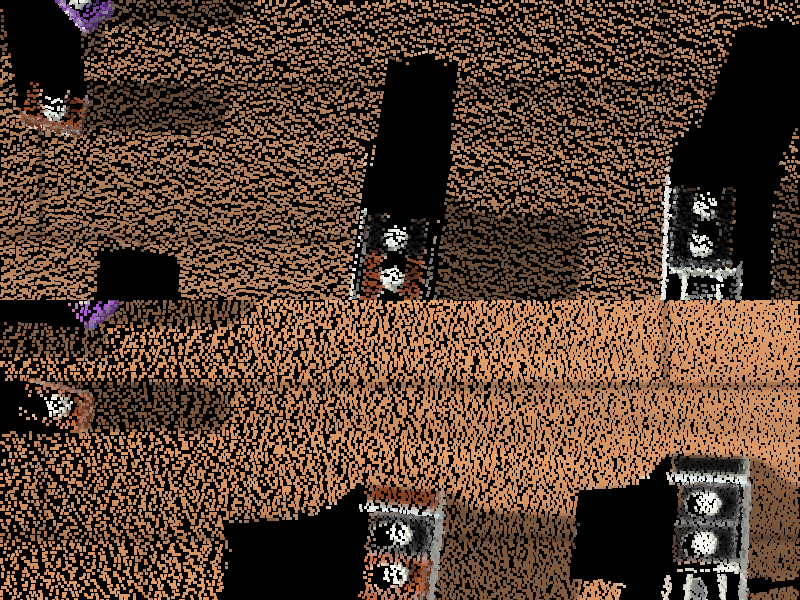

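```bash
cat >> h.py <<'E'
LB=(np.array([.4352,-.3062]),-14.5)
TB=(np.array([.5226,-.0301]),-6.8)   # lip inner face xy, yaw deg
TK=(np.array([.4979,.2141]),-2.0)
def tr(T,x,y=0):
    a=np.radians(T[1]);return T[0]+[x*np.cos(a)-y*np.sin(a),x*np.sin(a)+y*np.cos(a)]
def go(xy,z,yaw):  # yaw of the tin's thickness axis
    p,M,s=tool();d=M.T@(np.array([*xy,z])-p)
    cur=np.degrees(np.arctan2(M[1,1],M[0,1]));dr=(yaw+90-cur+90)%180-90  # world ccw; tool x is down
    print("t%.2f"%s['time'],"pos",p,"xdir",M[:,0],"ydir",M[:,1],"zdir",M[:,2])
    print("-> tx %.3f ty %.3f tz %.3f roll %.3f"%(*(d/.04),-dr/10),"q",s['qpos'],"F",s['contact_force'],"open %.4f"%s['opening'])
E
python3 - <<'E'
from h import *
go(tr(TB,.016),.20,TB[1])
for n in("scene","side"):
    z=np.load(n+"0.npz");P=cloud(n,z['p'],z['d']);m=(P[...,2]>.1)&(P[...,2]<.25)&(P[...,1]>.25)&(P[...,1]<.5)&(P[...,0]>.4)&(P[...,0]<.75)
    print(n,P[m].min(0),P[m].max(0))
E
```

```text
t0.15 pos [0.1579 0.5004 0.2512] xdir [-0.0005 -0.0011 -1.    ] ydir [ 0.3011  0.9536 -0.0012] zdir [ 0.9536 -0.3011 -0.0001]
-> tx 1.290 ty -9.826 tz 13.080 roll -1.072 q [ 1.119   0.3426  1.5248 -0.      1.2754 -0.146 ] F [ 0.1228  0.3268 -0.7489] open 0.0919
scene [0.5406 0.339  0.1   ] [0.6181 0.4172 0.1893]
side [0.5389 0.3413 0.1002] [0.6158 0.4179 0.1945]
```

```bash
python3 -m crank '[{"fingers":1,"tx":0.3,"ty":-1.2,"tz":1.6,"roll":-0.2},{"fingers":1,"tx":0.5,"ty":-2.2,"tz":3,"roll":-0.4},{"fingers":1,"tx":0.7,"ty":-3.3,"tz":4.4,"roll":-0.6},{"fingers":1,"tx":0.9,"ty":-4.4,"tz":5.8,"roll":-0.8},{"fingers":1,"tx":1.1,"ty":-5.5,"tz":7.3,"roll":-1.07},{"fingers":1,"tx":1.29,"ty":-6.6,"tz":8.8,"roll":-1.07},{"fingers":1,"tx":1.29,"ty":-8.2,"tz":10.9,"roll":-1.07},{"fingers":1,"tx":1.29,"ty":-9.83,"tz":13.08,"roll":-1.07}]' 20
python3 -m crank '[{"fingers":1},{"fingers":1},{"fingers":1},{"fingers":1},{"fingers":1},{"fingers":1},{"fingers":1},{"fingers":1}]'
python3 - <<'E'
from h import *
go(tr(TB,.016),.091,TB[1])
E
```

```text
time: 1.15
tool_pos: [0.4479, 0.0942, 0.2032]
tool_rot: [1.911, 1.57, 1.792]
contact_force: [0.9, 0.7, -0.1]
opening: 0.0916
t1.15 pos [0.4479 0.0942 0.2032] xdir [-0.0001  0.0003 -1.    ] ydir [0.1191 0.9929 0.0003] zdir [ 0.9929 -0.1191 -0.0001]
-> tx 2.804 ty -2.863 tz 2.625 roll -0.004 q [ 0.0394  0.2693  1.7752  0.0003  1.0971 -1.4122] F [ 0.883   0.6838 -0.1002] open 0.0916invalid input at $[0]: expected keys fingers, tx, ty, tz, roll
```

```bash
python3 -m crank '[{"fingers":1,"tx":0,"ty":-1,"tz":0.9,"roll":0},{"fingers":1,"tx":0,"ty":-2,"tz":1.8,"roll":0},{"fingers":1,"tx":0,"ty":-2.86,"tz":2.62,"roll":0},{"fingers":1,"tx":0,"ty":-2.86,"tz":2.62,"roll":0},{"fingers":1,"tx":0,"ty":-2.86,"tz":2.62,"roll":0},{"fingers":1,"tx":0,"ty":-2.86,"tz":2.62,"roll":0},{"fingers":1,"tx":0,"ty":-2.86,"tz":2.62,"roll":0},{"fingers":1,"tx":0,"ty":-2.86,"tz":2.62,"roll":0}]'
python3 - <<'E'
from h import *
go(tr(TB,.016),.091,TB[1])
E
```

```text
time: 2.15
tool_pos: [0.5374, -0.0294, 0.2036]
tool_rot: [0.192, 1.57, 0.074]
contact_force: [-0.6, -0.5, -0.8]
opening: 0.0918
t2.15 pos [ 0.5374 -0.0294  0.2036] xdir [ 0.0003  0.     -1.    ] ydir [0.1178 0.993  0.0001] zdir [ 0.993  -0.1178  0.0003]
-> tx 2.815 ty -0.062 tz 0.034 roll 0.003 q [-0.1971  0.4087  1.5624  0.0001  1.1703 -1.6498] F [-0.6314 -0.5036 -0.8283] open 0.0918
```

```bash
cat >> h.py <<'E'
def wcloud(p,d,pos,M):
    c=get_calibration('wrist');h,w=d.shape;f=h/2/np.tan(np.radians(c['vertical_fov'])/2)
    v,u=np.mgrid[:h,:w];x=u-c['cx'];y=v-c['cy'];r=np.hypot(x,y)+1e-9;t=np.tan(r/f)
    P=np.stack([x/r*t*d,y/r*t*d,d],-1);T=c['T_tool_cam']
    return (P@T[:3,:3].T+T[:3,3])@M.T+pos
def wlook(name):
    pos,M,s=tool();p,d=read_camera('wrist');P=wcloud(p,d,pos,M)
    cv2.imwrite(f"pics/{name}.png",p[:,:,::-1])
    hs=cv2.cvtColor(p,cv2.COLOR_RGB2HSV)
    cap=(d>0)&(P[...,2]>.104)&(P[...,2]<.15)&(hs[...,1]<60)&(hs[...,2]>120)
    k,l,st,ce=cv2.connectedComponentsWithStats(cap.astype(np.uint8))
    for i in range(1,k):
        if st[i,4]>40:
            q=P[l==i];t=q[q[:,2]>np.percentile(q[:,2],95)-.005];print("cap",ce[i],st[i,4],cv2.minEnclosingCircle(t[:,:2].astype(np.float32))[0],t.mean(0))
    return p,d,P
E
python3 - <<'E'
from h import *
p,d,P=wlook("w1")
E
```

```text
cap [41.8905 48.    ] 201 (0.34248894453048706, -0.2838861346244812) [ 0.3426 -0.2831  0.1107]
cap [ 36.4877 137.8818] 203 (0.43178045749664307, -0.3050433397293091) [ 0.4325 -0.3036  0.1107]
cap [557.5529 161.8382] 340 (0.526153028011322, 0.21491487324237823) [0.5203 0.2014 0.1087]
cap [572.9618 150.8529] 340 (0.5095154047012329, 0.21470673382282257) [0.5094 0.2137 0.1214]
cap [569.5143 183.9886] 350 (0.5414157509803772, 0.21198055148124695) [0.541  0.211  0.1215]
cap [312.1789 209.5674] 1269 (0.5346550941467285, -0.03140737861394882) [ 0.5342 -0.0315  0.1215]
cap [314.1734 243.2861] 346 (0.5659592151641846, -0.03405022248625755) [ 0.5621 -0.0335  0.1211]
cap [313.0534 286.1517] 356 (0.5980426669120789, -0.03889146447181702) [ 0.5978 -0.0391  0.1216]
```

View pics/w1.png

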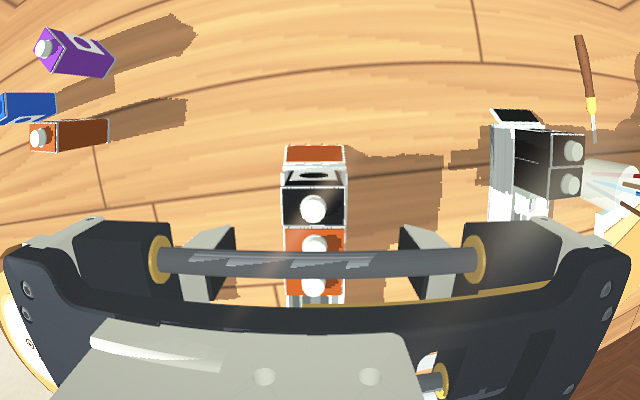

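The wrist view shows the stray black tin's cap at (313,209), centred between the open fingers, with the two brown tins behind it. I'll descend and grip now.

```bash
sed -i 's/LB=(np.array(\[.4352/LB=(np.array([.4339/;s/TB=(np.array(\[.5226/TB=(np.array([.5213/;s/TK=(np.array(\[.4979/TK=(np.array([.4966/' h.py
python3 -m crank '[{"fingers":1,"tx":0.8,"ty":-0.05,"tz":0,"roll":0},{"fingers":1,"tx":1.6,"ty":-0.05,"tz":0,"roll":0},{"fingers":1,"tx":2.3,"ty":-0.05,"tz":0,"roll":0},{"fingers":1,"tx":2.8,"ty":-0.05,"tz":0,"roll":0},{"fingers":0.4,"tx":2.8,"ty":-0.05,"tz":0,"roll":0},{"fingers":-0.2,"tx":2.8,"ty":-0.05,"tz":0,"roll":0},{"fingers":-0.2,"tx":2.8,"ty":-0.05,"tz":0,"roll":0},{"fingers":-0.2,"tx":2.8,"ty":-0.05,"tz":0,"roll":0}]' 25
python3 -m crank '[{"fingers":-0.2,"tx":0,"ty":0,"tz":0,"roll":0},{"fingers":-0.2,"tx":0,"ty":0,"tz":0,"roll":0},{"fingers":-0.2,"tx":0,"ty":0,"tz":0,"roll":0},{"fingers":-0.2,"tx":-0.1,"ty":0,"tz":0,"roll":0},{"fingers":-0.2,"tx":-0.3,"ty":0,"tz":0,"roll":0},{"fingers":-0.2,"tx":-0.5,"ty":0,"tz":0,"roll":0},{"fingers":-0.2,"tx":-0.72,"ty":0,"tz":0,"roll":0},{"fingers":-0.2,"tx":-0.72,"ty":0,"tz":0,"roll":0}]'
python3 - <<'E'
from h import *
go(tr(TB,-.07),.12,TB[1])
E
```

```text
time: 3.2
tool_pos: [0.5377, -0.032, 0.0922]
tool_rot: [-0.015, 1.569, -0.134]
contact_force: [0.8, -0.1, -0.1]
opening: 0.0562
time: 4.2
tool_pos: [0.5363, -0.0317, 0.1206]
tool_rot: [3.044, 1.569, 2.925]
contact_force: [-2.6, 0.2, -1.1]
opening: 0.0501
t4.20 pos [ 0.5363 -0.0317  0.1206] xdir [-0.0019  0.0004 -1.    ] ydir [0.1187 0.9929 0.0002] zdir [ 0.9929 -0.1187 -0.0019]
-> tx 0.019 ty -0.006 tz -2.128 roll -0.002 q [-0.2017  0.505   1.6641  0.      0.9744 -1.6536] F [-2.6484  0.1875 -1.1355] open 0.0501
```

```bash
python3 -m crank '[{"fingers":-0.2,"tx":-0.08,"ty":0,"tz":-0.1,"roll":0},{"fingers":-0.2,"tx":-0.08,"ty":0,"tz":-0.28,"roll":0},{"fingers":-0.2,"tx":-0.08,"ty":0,"tz":-0.46,"roll":0},{"fingers":-0.2,"tx":-0.08,"ty":0,"tz":-0.64,"roll":0},{"fingers":-0.2,"tx":-0.08,"ty":0,"tz":-0.82,"roll":0},{"fingers":-0.2,"tx":-0.08,"ty":0,"tz":-1.0,"roll":0},{"fingers":-0.2,"tx":-0.08,"ty":0,"tz":-1.2,"roll":0},{"fingers":-0.2,"tx":-0.08,"ty":0,"tz":-1.6,"roll":0}]'
python3 - <<'E'
from h import *
go(tr(TK,-.04),.16,TK[1])
E
```

```text
time: 5.2
tool_pos: [0.4736, -0.0244, 0.1234]
tool_rot: [0.045, 1.57, -0.074]
contact_force: [0.1, 0.5, -1.7]
opening: 0.0499
t5.20 pos [ 0.4736 -0.0244  0.1234] xdir [ 0.0007 -0.0001 -1.    ] ydir [0.1188 0.9929 0.    ] zdir [ 0.9929 -0.1188  0.0007]
-> tx -0.915 ty 5.903 tz -1.133 roll -0.482 q [-0.2133  0.4037  1.836   0.0001  0.9011 -1.665 ] F [ 0.1448  0.477  -1.6949] open 0.0499
```

```bash
python3 -m crank '[{"fingers":-0.2,"tx":-0.5,"ty":0.3,"tz":-0.3,"roll":0},{"fingers":-0.2,"tx":-0.9,"ty":1.2,"tz":-0.5,"roll":-0.1},{"fingers":-0.2,"tx":-0.9,"ty":2.4,"tz":-0.7,"roll":-0.2},{"fingers":-0.2,"tx":-0.9,"ty":3.6,"tz":-0.9,"roll":-0.3},{"fingers":-0.2,"tx":-0.9,"ty":4.7,"tz":-1.0,"roll":-0.4},{"fingers":-0.2,"tx":-0.9,"ty":5.5,"tz":-1.13,"roll":-0.48},{"fingers":-0.2,"tx":-0.9,"ty":5.9,"tz":-1.13,"roll":-0.48},{"fingers":-0.2,"tx":-0.9,"ty":5.9,"tz":-1.13,"roll":-0.48}]'
python3 - <<'E'
from h import *
p,d,P=wlook("w2")
for n in("scene","side"):
    p,d=read_camera(n);cv2.imwrite(f"pics/{n}2.png",p[:,:,::-1])
    P=cloud(n,p,d)
    cap=(d>0)&(P[...,2]>.116)&(P[...,2]<.127)&(p.min(-1)>120)&(P[...,0]>.4)&(P[...,0]<.7)&(P[...,1]>-.1)&(P[...,1]<.3)
    k,l,st,ce=cv2.connectedComponentsWithStats(cap.astype(np.uint8))
    for i in range(1,k):
        if st[i,4]>15: print(n,ce[i],P[l==i].mean(0))
go(tr(TK,-.04),.124,TK[1])
E
```

```text
time: 6.2
tool_pos: [0.4569, 0.2157, 0.1593]
tool_rot: [-1.163, 1.571, -1.197]
contact_force: [0.2, -0.5, -1.6]
opening: 0.0497
cap [316.1412 210.9959] 1225 (0.43871212005615234, 0.2166753113269806) [0.4382 0.2163 0.1473]
cap [254.7108 230.5482] 166 (0.4437440037727356, 0.1820155680179596) [0.4436 0.1829 0.1473]
cap [378.8436 230.4749] 179 (0.4466848373413086, 0.25063976645469666) [0.4459 0.2501 0.1472]
scene [401.0938 184.0625] [0.5144 0.2129 0.1191]
scene [404.0909 192.303 ] [0.5466 0.2105 0.1194]
scene [305.9062 201.0625] [ 0.5394 -0.0332  0.1191]
scene [306.0526 210.2105] [ 0.5717 -0.038   0.1194]
side [275.     178.3478] [ 0.5687 -0.0347  0.1208]
side [288.9348 180.2826] [ 0.5371 -0.0296  0.1209]
side [276.913  269.2174] [0.5437 0.2139 0.1214]
side [293.0882 271.0294] [0.5126 0.2167 0.121 ]
t6.35 pos [0.4569 0.2143 0.1593] xdir [-0.0003 -0.0004 -1.    ] ydir [ 0.0364  0.9993 -0.0004] zdir [ 0.9993 -0.0364 -0.0003]
-> tx 0.882 ty 0.031 tz -0.009 roll -0.008 q [ 0.2867  0.4025  1.7123 -0.0004  1.0272 -1.2476] F [ 0.3538 -0.4095 -2.0631] open 0.0497
```

View pics/w2.png

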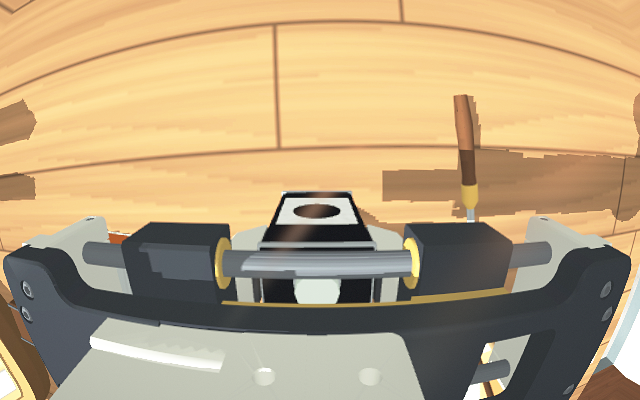

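```bash
python3 -m crank '[{"fingers":-0.2,"tx":0.2,"ty":0.03,"tz":0,"roll":0},{"fingers":-0.2,"tx":0.4,"ty":0.03,"tz":0,"roll":0},{"fingers":-0.2,"tx":0.6,"ty":0.03,"tz":0,"roll":0},{"fingers":-0.2,"tx":0.8,"ty":0.03,"tz":0,"roll":0},{"fingers":-0.2,"tx":0.88,"ty":0.03,"tz":0,"roll":0},{"fingers":-0.2,"tx":0.88,"ty":0.03,"tz":0,"roll":0},{"fingers":-0.2,"tx":0.88,"ty":0.03,"tz":0,"roll":0},{"fingers":-0.2,"tx":0.88,"ty":0.03,"tz":0,"roll":0}]'
python3 - <<'E'
from h import *
pos,M,s=tool();p,d=read_camera('wrist');P=wcloud(p,d,pos,M)
q=(P[...,0]>pos[0]-.03)&(P[...,0]<pos[0]-.008)&(abs(P[...,1]-pos[1])<.02)&(P[...,2]>.05)&(P[...,2]<.136)&(d>0)
q=P[q];print(len(q),q[:,2].min(),q[:,2].max());A=np.c_[q[:,1:],np.ones(len(q))];print("x=ay+bz+c",np.linalg.lstsq(A,q[:,0],rcond=None)[0],q.mean(0))
go(tr(TK,.016+.0045),.124,TK[1])
p,d=read_camera('side');cv2.imwrite("pics/side3.png",cv2.resize(p[140:400,150:480],None,fx=2,fy=2)[:,:,::-1])
E
```

```text
time: 7.35
tool_pos: [0.4571, 0.2166, 0.1245]
tool_rot: [0.401, 1.57, 0.366]
contact_force: [-0.3, -0.2, -2.3]
opening: 0.0502
3522 0.05000465216796575 0.13599823557988203
x=ay+bz+c [0.0293 0.0022 0.4319] [0.4385 0.2167 0.1037]
t7.40 pos [0.4571 0.2166 0.1245] xdir [ 0.0006  0.0002 -1.    ] ydir [0.0353 0.9994 0.0003] zdir [ 0.9994 -0.0353  0.0006]
-> tx 0.013 ty -0.028 tz 1.501 roll -0.002 q [ 0.2909  0.4504  1.7498  0.0001  0.9407 -1.2447] F [ 0.2088  0.3169 -1.964 ] open 0.0497
```

View pics/side3.png

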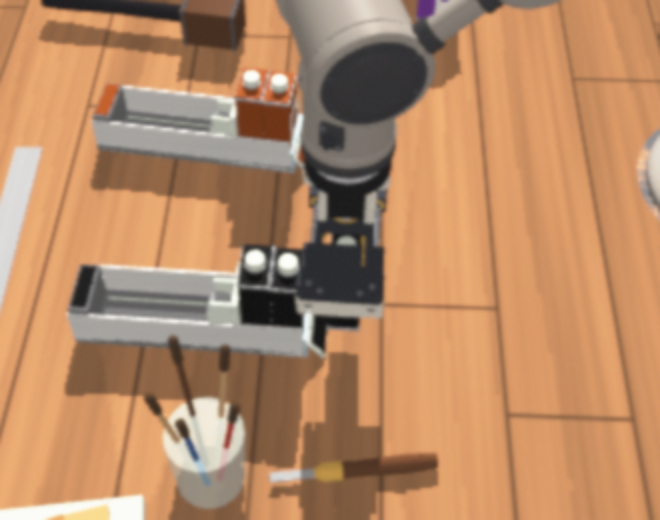

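```bash
python3 -m crank '[{"fingers":-0.2,"tx":0,"ty":-0.03,"tz":0.3,"roll":0},{"fingers":-0.2,"tx":0,"ty":-0.03,"tz":0.5,"roll":0},{"fingers":-0.2,"tx":0,"ty":-0.03,"tz":0.7,"roll":0},{"fingers":-0.2,"tx":0,"ty":-0.03,"tz":0.9,"roll":0},{"fingers":-0.2,"tx":0,"ty":-0.03,"tz":1.1,"roll":0},{"fingers":-0.2,"tx":0,"ty":-0.03,"tz":1.3,"roll":0},{"fingers":-0.2,"tx":0,"ty":-0.03,"tz":1.55,"roll":0},{"fingers":-0.2,"tx":0,"ty":-0.03,"tz":1.55,"roll":0}]'
python3 - <<'E'
from h import *
go(tr(TK,.016+.006),.093,TK[1])
p,d=read_camera('side');cv2.imwrite("pics/side4.png",cv2.resize(p[240:360,160:360],None,fx=3,fy=3)[:,:,::-1])
P=cloud('side',p,d)
cap=(d>0)&(P[...,2]>.116)&(P[...,2]<.127)&(p.min(-1)>120)&(P[...,0]>.4)&(P[...,0]<.7)&(P[...,1]>-.1)&(P[...,1]<.3)
k,l,st,ce=cv2.connectedComponentsWithStats(cap.astype(np.uint8))
for i in range(1,k):
        if st[i,4]>15: print(ce[i],P[l==i].mean(0))
E
```

```text
time: 8.45
tool_pos: [0.5186, 0.213, 0.1235]
tool_rot: [-2.952, 1.569, -2.987]
contact_force: [-3.2, 0.3, -3.4]
opening: 0.0501
t8.45 pos [0.5186 0.213  0.1235] xdir [-0.0021 -0.0003 -1.    ] ydir [ 0.0355  0.9994 -0.0004] zdir [ 0.9994 -0.0355 -0.002 ]
-> tx 0.762 ty 0.009 tz -0.000 roll -0.004 q [ 0.2529  0.5376  1.5935  0.0002  1.0125 -1.2825] F [-3.1898  0.3392 -3.4035] open 0.0501
[257.0145 268.    ] [0.582  0.2127 0.1216]
```

View pics/side4.png

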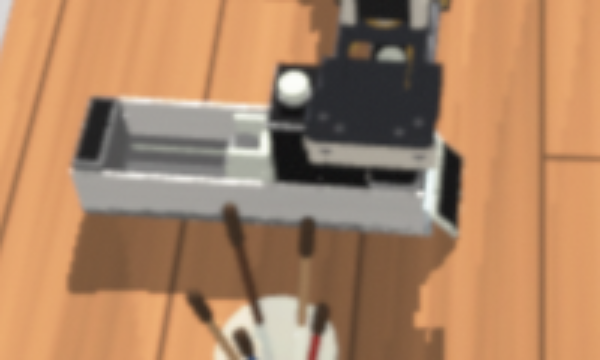

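The side crop shows the row pushed back 38 mm, with the held tin over the gap behind the lip and the 3 N spring force as expected. Lowering now.

```bash
python3 -m crank '[{"fingers":-0.2,"tx":0.15,"ty":0,"tz":0,"roll":0},{"fingers":-0.2,"tx":0.3,"ty":0,"tz":0,"roll":0},{"fingers":-0.2,"tx":0.45,"ty":0,"tz":0,"roll":0},{"fingers":-0.2,"tx":0.6,"ty":0,"tz":0,"roll":0},{"fingers":-0.2,"tx":0.7,"ty":0,"tz":0,"roll":0},{"fingers":-0.2,"tx":0.77,"ty":0,"tz":0,"roll":0},{"fingers":-0.2,"tx":0.77,"ty":0,"tz":0,"roll":0},{"fingers":-0.2,"tx":0.77,"ty":0,"tz":0,"roll":0}]'
python3 - <<'E'
from h import *
go(tr(TK,.016),.093,TK[1])
E
```

```text
time: 9.5
tool_pos: [0.5188, 0.2132, 0.0934]
tool_rot: [-3.123, 1.57, 3.125]
contact_force: [-4.9, 0.7, -3.0]
opening: 0.0498
t9.50 pos [0.5188 0.2132 0.0934] xdir [-0.0003  0.     -1.    ] ydir [ 0.0353  0.9994 -0.    ] zdir [ 0.9994 -0.0353 -0.0003]
-> tx 0.009 ty 0.004 tz -0.154 roll -0.002 q [ 0.2532  0.5767  1.6227  0.0001  0.9426 -1.2824] F [-4.9278  0.7032 -3.0272] open 0.0498
```

```bash
python3 -m crank '[{"fingers":-0.2,"tx":0.0,"ty":0,"tz":-0.05,"roll":0},{"fingers":-0.2,"tx":0.03,"ty":0,"tz":-0.1,"roll":0},{"fingers":-0.2,"tx":0.03,"ty":0,"tz":-0.1,"roll":0},{"fingers":0.2,"tx":0.03,"ty":0,"tz":-0.1,"roll":0},{"fingers":0.5,"tx":0.03,"ty":0,"tz":-0.1,"roll":0},{"fingers":0.7,"tx":0.03,"ty":0,"tz":-0.1,"roll":0},{"fingers":0.7,"tx":0.03,"ty":0,"tz":-0.1,"roll":0},{"fingers":0.7,"tx":0.03,"ty":0,"tz":-0.1,"roll":0}]'
python3 -m crank '[{"fingers":0.7,"tx":-0.4,"ty":0,"tz":0,"roll":0},{"fingers":0.7,"tx":-1,"ty":0,"tz":0,"roll":0},{"fingers":0.7,"tx":-2,"ty":0,"tz":0,"roll":0},{"fingers":1,"tx":-3,"ty":0,"tz":0,"roll":0},{"fingers":1,"tx":-3.4,"ty":0,"tz":0,"roll":0},{"fingers":1,"tx":-3.4,"ty":0,"tz":0,"roll":0},{"fingers":1,"tx":-3.4,"ty":0,"tz":0,"roll":0},{"fingers":1,"tx":-3.4,"ty":0,"tz":0,"roll":0}]'
python3 - <<'E'
from h import *
wlook("w5")
go(LB[0],.23,LB[1])
E
```

```text
time: 10.5
tool_pos: [0.515, 0.2133, 0.0922]
tool_rot: [0.501, 1.571, 0.466]
contact_force: [1.3, 0.8, -0.9]
opening: 0.0779
time: 11.5
tool_pos: [0.5144, 0.2132, 0.2272]
tool_rot: [-2.895, 1.569, -2.93]
contact_force: [0.3, -1.2, -0.0]
opening: 0.0917
cap [316.416  207.8459] 1428 (0.5099841356277466, 0.2140699028968811) [0.5092 0.2142 0.1215]
cap [ 89.7067 213.5733] 75 (0.5202661752700806, -0.027540210634469986) [ 0.5206 -0.0263  0.1078]
cap [318.8563 234.2259] 487 (0.5415331721305847, 0.21518215537071228) [0.541  0.2149 0.1215]
t11.55 pos [0.5145 0.2132 0.2273] xdir [-0.0018 -0.0004 -1.    ] ydir [ 0.0353  0.9994 -0.0005] zdir [ 0.9994 -0.0353 -0.0017]
-> tx -0.059 ty -13.048 tz -1.556 roll 1.248 q [ 0.2552  0.4212  1.4724  0.0001  1.2498 -1.2803] F [-0.5397  0.1319  0.2278] open 0.0916
```

View pics/w5.png

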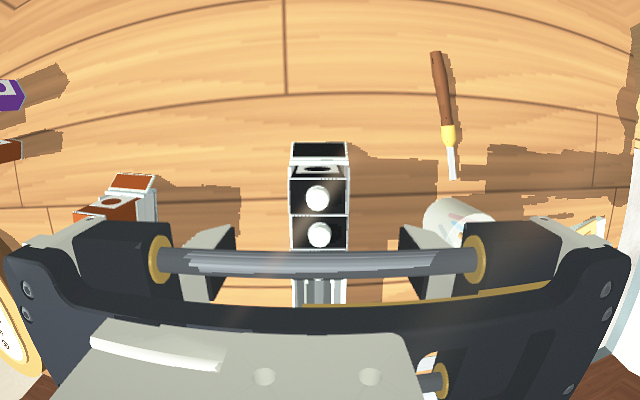

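Stray is in: caps at (317,198) and (319,235), closed up on the lip, heights as before. Next is the loose brown tin.

```bash
python3 -m crank '[{"fingers":0.8,"tx":0,"ty":-0.9,"tz":-0.2,"roll":0.1},{"fingers":0.8,"tx":0,"ty":-2.2,"tz":-0.4,"roll":0.3},{"fingers":0.8,"tx":0,"ty":-3.6,"tz":-0.6,"roll":0.5},{"fingers":0.8,"tx":0,"ty":-5,"tz":-0.8,"roll":0.7},{"fingers":0.8,"tx":0,"ty":-6.4,"tz":-1,"roll":0.9},{"fingers":0.8,"tx":0,"ty":-7.8,"tz":-1.2,"roll":1.05},{"fingers":0.8,"tx":0,"ty":-9.2,"tz":-1.4,"roll":1.25},{"fingers":0.8,"tx":0,"ty":-10.5,"tz":-1.55,"roll":1.25}]'
python3 -m crank '[{"fingers":0.8,"tx":0,"ty":-1.2,"tz":-0.3,"roll":0},{"fingers":0.8,"tx":0,"ty":-2,"tz":-0.55,"roll":0},{"fingers":0.8,"tx":0,"ty":-2.45,"tz":-0.55,"roll":0},{"fingers":0.8,"tx":0,"ty":-2.45,"tz":-0.55,"roll":0},{"fingers":0.8,"tx":0,"ty":-2.45,"tz":-0.55,"roll":0},{"fingers":0.8,"tx":0,"ty":-2.45,"tz":-0.55,"roll":0},{"fingers":0.8,"tx":0,"ty":-2.45,"tz":-0.55,"roll":0},{"fingers":0.8,"tx":0,"ty":-2.45,"tz":-0.55,"roll":0}]'
python3 - <<'E'
from h import *
p,d,P=wlook("w6")
w=(P[...,2]>.093)&(P[...,2]<.108)&(d>0)&(np.hypot(P[...,0]-LB[0][0],P[...,1]-LB[0][1])<.05)
k,l,st,ce=cv2.connectedComponentsWithStats(w.astype(np.uint8))
for i in range(1,k):
    if st[i,4]>60: print("top",ce[i],st[i,4],cv2.minAreaRect(P[l==i][:,:2].astype(np.float32)*1000))
go(LB[0],.085,LB[1])
E
```

```text
time: 12.55
tool_pos: [0.4374, -0.206, 0.2278]
tool_rot: [2.584, 1.57, 2.33]
contact_force: [1.2, 1.4, -0.1]
opening: 0.0824
time: 13.55
tool_pos: [0.3925, -0.2932, 0.2282]
tool_rot: [0.33, 1.571, 0.078]
contact_force: [0.7, 0.1, -1.1]
opening: 0.0825
cap [310.6483 139.643 ] 381 (0.3414268493652344, -0.2848989963531494) [ 0.3413 -0.2848  0.1116]
cap [195.7516 211.971 ] 310 (0.37608516216278076, -0.40144312381744385) [ 0.3754 -0.4007  0.1113]
cap [313.7632 243.4098] 266 (0.4311448931694031, -0.3054956793785095) [ 0.4293 -0.3051  0.1114]
top [313.9528 235.5311] 1207 ((428.22509765625, -304.7091369628906), (49.552921295166016, 25.479358673095703), 74.8269271850586)
t13.60 pos [ 0.3924 -0.2933  0.2282] xdir [ 0.0002  0.     -1.    ] ydir [0.2503 0.9682 0.0001] zdir [ 0.9682 -0.2503  0.0002]
-> tx 3.580 ty -0.052 tz 1.085 roll 0.001 q [-0.7986  0.2995  1.6552  0.0001  1.1868 -2.1165] F [-0.4391 -0.3111 -0.5137] open 0.0826
```

View pics/w6.png

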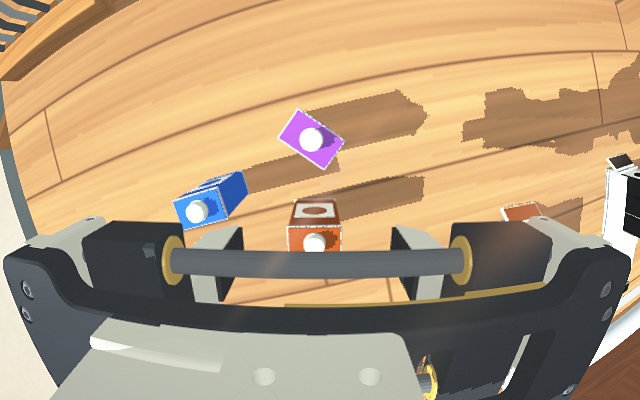

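The wrist view confirms the brown tin at (314,243). The purple tin at (311,139) and the blue one at (196,210) are clear of the fingers. I'll centre over it, check the residual, then descend.

```bash
python3 -m crank '[{"fingers":0.7,"tx":0.5,"ty":-0.05,"tz":0.6,"roll":0},{"fingers":0.7,"tx":1,"ty":-0.05,"tz":1.08,"roll":0},{"fingers":0.7,"tx":1.4,"ty":-0.05,"tz":1.08,"roll":0},{"fingers":0.7,"tx":1.4,"ty":-0.05,"tz":1.08,"roll":0},{"fingers":0.7,"tx":1.4,"ty":-0.05,"tz":1.08,"roll":0},{"fingers":0.7,"tx":1.4,"ty":-0.05,"tz":1.08,"roll":0},{"fingers":0.7,"tx":1.4,"ty":-0.05,"tz":1.08,"roll":0},{"fingers":0.7,"tx":1.4,"ty":-0.05,"tz":1.08,"roll":0}]'
python3 - <<'E'
from h import *
go(LB[0],.085,LB[1])
E
```

```text
time: 14.6
tool_pos: [0.4336, -0.3064, 0.1725]
tool_rot: [-0.349, 1.57, -0.602]
contact_force: [0.5, 0.6, 0.0]
opening: 0.078
t14.60 pos [ 0.4336 -0.3064  0.1725] xdir [ 0.0005 -0.0003 -1.    ] ydir [ 0.2508  0.968  -0.0002] zdir [ 0.968  -0.2508  0.0006]
-> tx 2.187 ty 0.008 tz 0.005 roll -0.003 q [-0.7597  0.4294  1.6247  0.0001  1.0869 -2.077 ] F [0.5284 0.5725 0.0159] open 0.0780
```

```bash
python3 -m crank '[{"fingers":0.7,"tx":0.6,"ty":0,"tz":0,"roll":0},{"fingers":0.7,"tx":1.2,"ty":0,"tz":0,"roll":0},{"fingers":0.7,"tx":1.8,"ty":0,"tz":0,"roll":0},{"fingers":0.7,"tx":2.18,"ty":0,"tz":0,"roll":0},{"fingers":0.4,"tx":2.18,"ty":0,"tz":0,"roll":0},{"fingers":-0.2,"tx":2.18,"ty":0,"tz":0,"roll":0},{"fingers":-0.2,"tx":2.18,"ty":0,"tz":0,"roll":0},{"fingers":-0.2,"tx":2.18,"ty":0,"tz":0,"roll":0}]' 25
python3 -m crank '[{"fingers":-0.2,"tx":0,"ty":0,"tz":0,"roll":0},{"fingers":-0.2,"tx":0,"ty":0,"tz":0,"roll":0},{"fingers":-0.2,"tx":-0.3,"ty":0,"tz":0,"roll":0},{"fingers":-0.2,"tx":-0.8,"ty":0,"tz":0,"roll":0},{"fingers":-0.2,"tx":-1.6,"ty":0,"tz":0,"roll":0},{"fingers":-0.2,"tx":-2.4,"ty":0,"tz":0,"roll":0},{"fingers":-0.2,"tx":-3.2,"ty":0,"tz":0,"roll":0},{"fingers":-0.2,"tx":-3.2,"ty":0,"tz":0,"roll":0}]'
python3 - <<'E'
from h import *
go(tr(TB,-.04),.17,TB[1])
E
```

```text
time: 15.6
tool_pos: [0.4339, -0.3067, 0.0858]
tool_rot: [-0.449, 1.569, -0.702]
contact_force: [-0.0, 0.8, 3.8]
opening: 0.0503
time: 16.6
tool_pos: [0.4344, -0.3071, 0.2155]
tool_rot: [-0.486, 1.566, -0.739]
contact_force: [0.7, -0.0, -3.0]
opening: 0.0497
t16.60 pos [ 0.4344 -0.3071  0.2155] xdir [ 0.0038 -0.0035 -1.    ] ydir [ 0.2506  0.9681 -0.0024] zdir [ 0.9681 -0.2506  0.0045]
-> tx 1.117 ty 7.116 tz -0.627 roll -0.772 q [-0.7595  0.3837  1.5664  0.0001  1.1864 -2.077 ] F [ 0.6915 -0.0064 -2.968 ] open 0.0497
```

```bash
python3 -m crank '[{"fingers":-0.2,"tx":0,"ty":0.8,"tz":-0.2,"roll":0},{"fingers":-0.2,"tx":0,"ty":2,"tz":-0.4,"roll":-0.2},{"fingers":-0.2,"tx":0.3,"ty":3.3,"tz":-0.62,"roll":-0.4},{"fingers":-0.2,"tx":0.6,"ty":4.6,"tz":-0.62,"roll":-0.6},{"fingers":-0.2,"tx":0.9,"ty":5.8,"tz":-0.62,"roll":-0.77},{"fingers":-0.2,"tx":1.1,"ty":6.7,"tz":-0.62,"roll":-0.77},{"fingers":-0.2,"tx":1.1,"ty":7.1,"tz":-0.62,"roll":-0.77},{"fingers":-0.2,"tx":1.1,"ty":7.1,"tz":-0.62,"roll":-0.77}]'
python3 - <<'E'
from h import *
pos,M,s=tool();p,d=read_camera('wrist');P=wcloud(p,d,pos,M);L=(P-pos)@M
q=(L[...,2]>-.03)&(L[...,2]<-.008)&(abs(L[...,1])<.02)&(L[...,0]>-.012)&(L[...,0]<.12)&(d>0)
q=L[q];print(len(q),q[:,0].min(),q[:,0].max());A=np.c_[q[:,:2],np.ones(len(q))];print("z=a x+b y+c",np.linalg.lstsq(A,q[:,2],rcond=None)[0],q.mean(0))
go(tr(TB,-.04),.127,TB[1])
E
```

```text
time: 17.6
tool_pos: [0.4806, -0.0248, 0.1685]
tool_rot: [-3.038, 1.57, 3.127]
contact_force: [-0.4, -0.6, -1.4]
opening: 0.05
3897 -0.011998356728976815 0.08504929880347482
z=a x+b y+c [-0.0035 -0.0084 -0.018 ] [ 0.0236  0.     -0.0181]
t17.65 pos [ 0.4806 -0.0256  0.1687] xdir [-0.0006 -0.0003 -1.    ] ydir [ 0.1181  0.993  -0.0004] zdir [ 0.993  -0.1181 -0.0005]
-> tx 1.044 ty 0.010 tz 0.024 roll 0.002 q [-0.2124  0.3521  1.7626 -0.0005  1.0274 -1.6646] F [ 0.3453 -0.3464 -1.6367] open 0.0499
```

```bash
python3 -m crank '[{"fingers":-0.2,"tx":0.2,"ty":0.01,"tz":0.02,"roll":0},{"fingers":-0.2,"tx":0.5,"ty":0.01,"tz":0.02,"roll":0},{"fingers":-0.2,"tx":0.8,"ty":0.01,"tz":0.02,"roll":0},{"fingers":-0.2,"tx":1.04,"ty":0.01,"tz":0.02,"roll":0},{"fingers":-0.2,"tx":1.04,"ty":0.01,"tz":0.02,"roll":0},{"fingers":-0.2,"tx":1.04,"ty":0.01,"tz":0.02,"roll":0},{"fingers":-0.2,"tx":1.04,"ty":0.01,"tz":0.02,"roll":0},{"fingers":-0.2,"tx":1.04,"ty":0.01,"tz":0.02,"roll":0}]'
python3 - <<'E'
from h import *
go(tr(TB,.016+.006),.127,TB[1])
E
```

```text
time: 18.65
tool_pos: [0.4818, -0.0249, 0.1277]
tool_rot: [0.062, 1.57, -0.057]
contact_force: [0.1, 0.3, -2.8]
opening: 0.0498
t18.65 pos [ 0.4818 -0.0249  0.1277] xdir [ 0.0007 -0.     -1.    ] ydir [0.1187 0.9929 0.    ] zdir [ 0.9929 -0.1187  0.0007]
-> tx 0.019 ty -0.012 tz 1.547 roll -0.001 q [-0.2107  0.4099  1.8096  0.0001  0.9214 -1.6626] F [ 0.086   0.306  -2.7647] open 0.0498
```

```bash
python3 -m crank '[{"fingers":-0.2,"tx":0,"ty":-0.01,"tz":0.3,"roll":0},{"fingers":-0.2,"tx":0,"ty":-0.01,"tz":0.5,"roll":0},{"fingers":-0.2,"tx":0,"ty":-0.01,"tz":0.7,"roll":0},{"fingers":-0.2,"tx":0,"ty":-0.01,"tz":0.9,"roll":0},{"fingers":-0.2,"tx":0,"ty":-0.01,"tz":1.1,"roll":0},{"fingers":-0.2,"tx":0,"ty":-0.01,"tz":1.3,"roll":0},{"fingers":-0.2,"tx":0,"ty":-0.01,"tz":1.55,"roll":0},{"fingers":-0.2,"tx":0,"ty":-0.01,"tz":1.55,"roll":0}]'
python3 - <<'E'
from h import *
go(tr(TB,.016+.006),.0955,TB[1])
p,d=read_camera('side')
P=cloud('side',p,d)
cap=(d>0)&(P[...,2]>.116)&(P[...,2]<.127)&(p.min(-1)>120)&(P[...,0]>.4)&(P[...,0]<.7)&(P[...,1]>-.1)&(P[...,1]<.3)
k,l,st,ce=cv2.connectedComponentsWithStats(cap.astype(np.uint8))
for i in range(1,k):
        if st[i,4]>15: print(ce[i],P[l==i].mean(0))
E
```

```text
time: 19.65
tool_pos: [0.5428, -0.0325, 0.1266]
tool_rot: [3.02, 1.569, 2.901]
contact_force: [-3.9, 0.0, -2.2]
opening: 0.0499
t19.65 pos [ 0.5428 -0.0325  0.1266] xdir [-0.0022  0.0005 -1.    ] ydir [0.1186 0.9929 0.0003] zdir [ 0.9929 -0.1186 -0.0023]
-> tx 0.778 ty -0.004 tz 0.010 roll -0.001 q [-0.2009  0.5073  1.639   0.0001  0.9975 -1.6528] F [-3.933   0.0166 -2.1776] open 0.0499
[256.5556 176.3333] [ 0.6106 -0.039   0.1213]
[260.129  268.4032] [0.576  0.2132 0.1214]
[276.8615 270.2462] [0.5437 0.216  0.121 ]
[293.5312 270.5938] [0.5118 0.2157 0.1211]
```

The black tray shows three closed-up caps at the right height. The brown row is back about 40 mm. Lowering and releasing.

```bash
python3 -m crank '[{"fingers":-0.2,"tx":0.15,"ty":0,"tz":0,"roll":0},{"fingers":-0.2,"tx":0.3,"ty":0,"tz":0,"roll":0},{"fingers":-0.2,"tx":0.45,"ty":0,"tz":0,"roll":0},{"fingers":-0.2,"tx":0.6,"ty":0,"tz":0,"roll":0},{"fingers":-0.2,"tx":0.7,"ty":0,"tz":0,"roll":0},{"fingers":-0.2,"tx":0.77,"ty":0,"tz":0,"roll":0},{"fingers":-0.2,"tx":0.77,"ty":0,"tz":0,"roll":0},{"fingers":-0.2,"tx":0.77,"ty":0,"tz":0,"roll":0}]'
```

```text
time: 20.7
tool_pos: [0.5431, -0.0326, 0.0966]
tool_rot: [2.649, 1.571, 2.53]
contact_force: [-3.9, 0.0, -2.5]
opening: 0.0497
```

```bash
python3 -m crank '[{"fingers":-0.2,"tx":0.02,"ty":0,"tz":-0.05,"roll":0},{"fingers":-0.2,"tx":0.04,"ty":0,"tz":-0.1,"roll":0},{"fingers":-0.2,"tx":0.04,"ty":0,"tz":-0.1,"roll":0},{"fingers":0.2,"tx":0.04,"ty":0,"tz":-0.1,"roll":0},{"fingers":0.5,"tx":0.04,"ty":0,"tz":-0.1,"roll":0},{"fingers":0.7,"tx":0.04,"ty":0,"tz":-0.1,"roll":0},{"fingers":0.7,"tx":0.04,"ty":0,"tz":-0.1,"roll":0},{"fingers":0.7,"tx":0.04,"ty":0,"tz":-0.1,"roll":0}]'
python3 -m crank '[{"fingers":0.7,"tx":-0.4,"ty":0,"tz":0,"roll":0},{"fingers":0.7,"tx":-1,"ty":0,"tz":0,"roll":0},{"fingers":0.7,"tx":-2,"ty":0,"tz":0,"roll":0},{"fingers":1,"tx":-3,"ty":0,"tz":0,"roll":0},{"fingers":1,"tx":-3.4,"ty":0,"tz":-1,"roll":0},{"fingers":1,"tx":-3.4,"ty":0,"tz":-2,"roll":0},{"fingers":1,"tx":-3.4,"ty":0,"tz":-2,"roll":0},{"fingers":1,"tx":-3.4,"ty":0,"tz":-2,"roll":0}]'
python3 - <<'E'
from h import *
ims=[]
for n,c in(("scene",(170,320,270,470)),("side",(160,310,170,370))):
    p,d=read_camera(n);P=cloud(n,p,d);ims.append(cv2.resize(p[c[0]:c[1],c[2]:c[3]],(800,600))[::2,::2])
    cap=(d>0)&(P[...,2]>.116)&(P[...,2]<.127)&(p.min(-1)>120)&(P[...,0]>.4)&(P[...,0]<.7)&(P[...,1]>-.1)&(P[...,1]<.3)
    k,l,st,ce=cv2.connectedComponentsWithStats(cap.astype(np.uint8))
    for i in range(1,k):
        if st[i,4]>15: print(n,ce[i],P[l==i].mean(0))
    w=(d>0)&(P[...,2]>.1)&(P[...,2]<.115)&(P[...,0]>.45)&(P[...,0]<.65)&(P[...,1]>-.1)&(P[...,1]<.3)
    k,l,st,ce=cv2.connectedComponentsWithStats(w.astype(np.uint8))
    for i in range(1,k):
        if st[i,4]>60: print(n,"tops",cv2.minAreaRect(P[l==i][:,:2].astype(np.float32)*1000))
cv2.imwrite("pics/end.png",np.vstack(ims)[:,:,::-1])
E
```

```text
time: 21.7
tool_pos: [0.5392, -0.0322, 0.0949]
tool_rot: [1.679, 1.571, 1.56]
contact_force: [0.4, 0.4, 0.7]
opening: 0.0779
time: 22.7
tool_pos: [0.4605, -0.0229, 0.2321]
tool_rot: [-0.053, 1.568, -0.172]
contact_force: [-0.4, -0.1, -0.0]
opening: 0.0922
scene [400.1935 184.129 ] [0.5139 0.2108 0.1187]
scene [404.5806 192.2258] [0.5467 0.2117 0.1195]
scene [305.75   200.9375] [ 0.5393 -0.0335  0.1195]
scene [407.5882 200.7353] [0.578  0.2094 0.1192]
scene [306.6667 210.1538] [ 0.5709 -0.0364  0.1186]
scene [306.619 219.619] [ 0.6036 -0.0418  0.1194]
scene tops ((547.2517700195312, 211.26019287109375), (51.817466735839844, 99.85356140136719), 88.01585388183594)
scene tops ((571.5377197265625, -36.80104446411133), (50.156822204589844, 98.07948303222656), 81.73165893554688)
side [261.0435 177.087 ] [ 0.6004 -0.0374  0.1209]
side [274.75   178.8636] [ 0.5691 -0.0328  0.121 ]
side [288.7872 180.1064] [ 0.5375 -0.0304  0.1206]
side [260.0441 268.2794] [0.5763 0.2126 0.1209]
side [276.6765 269.8824] [0.544  0.2155 0.1214]
side [293.3478 270.3043] [0.5122 0.215  0.1211]
side tops ((569.3826904296875, -33.70984649658203), (53.831947326660156, 96.88902282714844), 82.91437530517578)
side tops ((544.3663330078125, 213.9060821533203), (53.658653259277344, 95.92476654052734), 87.75409698486328)
```

View pics/end.png

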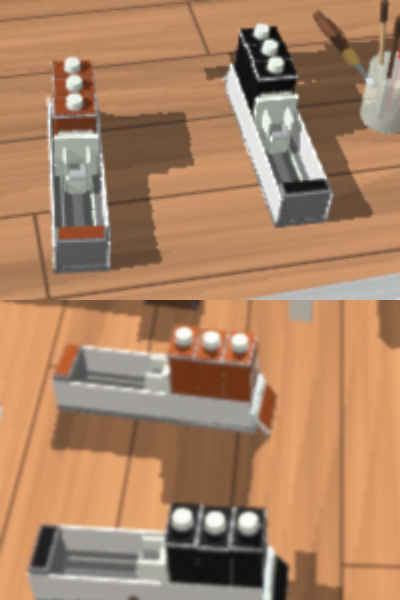

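Each tray shows three tins of its own colour, square, closed up and at equal cap heights, and the arm is clear. Handing in.

```bash
python3 -c "
from cell import *
print(hand_in())"
```

```text
the job is handed in; nothing more can be done
None
```

I lifted the stray black tin out of the brown tray and loaded it into the black tray. I then gripped the loose brown tin from the bench, leaving the blue and purple look-alikes alone, and loaded it into the brown tray. I handed the job in at about 23 s, and no verdict was given.

**Last checks:** both the scene and side cameras show three brown caps in the brown tray and three black caps in the black tray. They are about 32 mm apart in straight rows and at the starting cap height of about 0.12 m. The rows are square to their trays and closed against the lip, and the open gripper stood clear above the bench with almost no contact force.

**Not fully checked:**
- The cameras disagreed with each other by 2–5 mm, so I averaged the scene and side readings and shifted the result toward the wrist camera's. I allowed about 6 mm of clearance at the lip.
- When I closed the gripper on the loose tin there was a brief upward force of 3.8 N, which had no visible effect.
- I did not measure the mallet, knife and jar again at the end; the arm passed well clear of them.

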